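# Open the movement pot and crank it under the inspection scope

### The job

First lift the lid off the small round pot on the slide and set it down gently, knob up and wholly on the black rubber mat. Then turn the slide's handwheel, in several grasps as needed, until the pot is centred under the lens of the black inspection scope, and let go. Move the pot only with the handwheel, not by pushing it or its carriage, and leave the bottle, pocket watch and screwdriver where they are.

Things in the scene. Friction and masses are not known exactly. Their poses are not given: they have to be found in the camera images.
- lid: loose lid, 90 g: aluminium disc 76 mm wide, 5 mm thick; under it a plug 56 mm wide, 5 mm deep; on top a black knob: stem 14 mm wide, 18 mm high, then a head 22 mm wide, 16 mm high (28 to 44 mm above the origin). Origin: centre of the plug's underside, z up through the knob. At the start the disc lies on the pot's rim, origin 59 mm above the bench, the plug hanging in the mouth.
- mat: flat square black rubber mat fixed on the bench, 150 x 150 x 4 mm, left or right of the slide. Origin: centre of its underside, on the bench (z = 0). A lid standing on it has its origin at z = 4 mm.
- carriage: aluminium plate 90 x 90 x 10 mm that slides left and right on the green base and carries the pot; starts at mid-travel, 122 mm free either way. Origin: centre of its underside, 26 mm above the bench. Its y axis (left, seen from the robot) is the direction of sliding, x points away from the handwheel. A dark index finger marks the middle of its +x edge.
- pot_center (a point): centre of the mouth of the dark steel pot that is fixed on the carriage, at the height of its rim (64 mm above the bench). Pot: 72 mm outside, 64 mm inside, 28 mm high, with a brass watch movement in it.
- handwheel (a joint): angle of the handwheel, rad, 0 at the start, positive anticlockwise from above. Each radian anticlockwise moves the carriage 20 mm along its +y (to the left, seen from the robot); clockwise, along -y. Stops at 6.1 either way; stays where it is left; takes about 0.15 N m.
- wheel_center (a point): on the handwheel's upright axis, 67 mm above the bench, 117 mm from the pot's line of travel; x points to the crank handle. Steel disc 64 mm wide, rim 61 to 73 mm above the bench, flat top at 75 mm; on it an upright black crank handle 10 mm wide, 22 mm high, 21 mm off the axis. Green housing below (66 x 70 mm), top at 44 mm. The wheel can be gripped across its rim from above.
- lens (a point): centre of the lens at the lower end of the scope: a fixed upright black tube 20 mm wide, 85 mm long, on a bar from a post behind the slide (post top 168 mm above the bench). Lens 85 mm above the bench, over the pot's line of travel, 90 to 112 mm left or right of the pot's start. The open pot passes under it with 21 mm to spare; the lid with its knob does not.
- lamp: small fixed work lamp with a white conical shade on a similar post, on the other side of the slide from the scope; not to be used. Origin: foot of its post, 18 mm above the bench. Its top is 190 mm above the bench.
- parts_tray: fixed grey four-compartment tray 140 x 140 x 22 mm with small watch parts, on the side of the slide where the mat is not; not to be used. Origin: centre of its underside.
- bottle: loose amber bottle, 40 mm across and 85 mm high; bystander. Origin: centre of its underside.
- pocket_watch: loose pocket watch lying face up, 50 mm across and 12 mm thick; bystander. Origin: centre of its underside.
- screwdriver: loose screwdriver lying on the bench, 150 mm long along its x; bystander. Origin on its underside at mid-length.
Not all that is in view belongs to the job. There is more than one size of the lid; the one meant has the size given above. Of the things that look like the mat, the larger one is meant.

How it is judged:
By the outcome, as a careful person would: the job done as asked, in the order asked, and still so for the second after the job is handed in, with the robot touching nothing.
It also fails if it takes over 72 s, if anything falls off the work surface, if the arm or the gripper's body presses on something with over 40 N, if the wrist force passes 120 N, or if a joint passes its speed limit or range.

### The arm

A 6-joint arm with a two-finger parallel gripper is mounted at the origin on the work surface. World frame = base frame: x ahead of the robot, y to its left, z up, the work surface at z = 0. Lengths are in mm, angles in rad, forces in N, time in s.
With the tool pointing down it reaches from about 275 to 825 mm from the base axis. Payload 4.9 kg.
Tool frame: the origin (TCP) lies at the very end of the fingers, on their centre line; the grasp point (between the pads) lies 19 mm behind it; z points along the fingers, y is the line along which they close (so a half turn about z gives the same grasp; the last joint's range is limited). The gripper opens to 85 mm and grips with 20 to 120 N. Pads are 22 mm wide; open, the fingers measure 114 mm over their backs; the gripper's body (76 mm by 85 mm) begins 54 mm behind the grasp point. The pads swing forward as they close: fully open they stand 13 mm farther back than shut.
Start: joints at [-1.425, 0.326, -0.193, 1.052, 0, 1.437], TCP at [151.901, -528.625, 231.281] pointing down, gripper open.
Joint ranges: [-2.65, 2.65], [-0.97, 1.79], [-1.3, 1.35], [-1.93, 2.1], [-1.47, 1.37], [-3.14, 3.14]. Speed limits (rad/s): [2.57, 2.57, 3.14, 3.14, 3.14, 3.14].

### API

Orientations are given as [roll, pitch, yaw] about the fixed x, y, z axes, in that order (R = Rz(yaw) Ry(pitch) Rx(roll)).
In Python, from bench import bot, solve_ik, imaging gives the robot as it stands. Calls block until the motion is done:
- bot.move_ptp(position, orientation): joint-space move of the TCP to a pose.
- bot.movel(position, rot=None, max_speed=150, threshold=None): straight line of the TCP; rot=None keeps the orientation; max_speed is the mean speed in mm/s. With threshold (N) it stops when the force on the tool has changed by that much, and returns True; else False.
- bot.move_j(angles): joint-space move.
- bot.grip(opening, effort=None): opening from 0.0 (shut) to 1.0 (fully open); effort is the grip in N (None keeps the last); returns when the fingers have stopped.
- bot.dwell(seconds).
- solve_ik(position, orientation): joint angles nearest the present ones, or None.
- bot.get_state(): the state.
- imaging.capture(name): name is "scene" or "top" or "wrist"; returns the picture (400x640x3 uint8, blue, green, red); there is no depth.
- imaging.camera_model(name): a dict with "K" (3x3 intrinsics, pixels), "position" and "rotation" of the camera in the world. Camera axes: x right, y up, looking along -z (the intrinsics and any distortion apply to the point x, -y, -z); pixel columns grow to the right and rows downward; lengths in mm; the calibration is good to about 2 mm. A picture is of the moment at which its call begins: read the wrist's pose just before it. camera_model takes no time and is no camera call; for the wrist camera it gives the pose at the moment of the call.
A pose or a line that the arm cannot do raises bot.IKError and nothing moves.
- bot.sign_off(): hands the job in; it is judged then, once.
The state is a dict: "t": time; "qpos": joint angles; "joint_velocities": joint speeds; "effort": joint torques, N m; "tcp_pos": TCP position; "orientation": TCP orientation; "contact_force": force on the tool from outside, world axes, zero at the start; "wrist_torque": the same for the moment, N m; "opening": opening from 0.0 (shut) to 1.0 (fully open); "gripper_force": force on a finger pad.
Only numpy, scipy, OpenCV 4.12 (cv2) and the standard library are available. Lean on these libraries where they do the work, as an engineer would, in place of code of your own. Each camera call takes 0.05 s, during which the arm holds its last target. There are 200 camera calls.

## Working session

There is one attempt and no reset: what is moved stays moved. The work goes in short steps, each a Python script; the robot and the scene stay as the last script left them, time stands still between calls to the robot, and variables do not carry over. Pictures are saved under pics/ and viewed, at most 10 in all, crops included, and the job is handed in when it is done.

```bash
mkdir -p pics; ls
python3 - <<'E'
from bench import bot, solve_ik, imaging
import cv2
for n in ("scene","top"):
    cv2.imwrite(f"pics/{n}0.png",imaging.capture(n)); m=imaging.camera_model(n); print(n,m)
E
```

```text
pics
scene {'K': array([[386.27914013,   0.        , 326.20333442],
       [  0.        , 386.27914013, 194.69989111],
       [  0.        ,   0.        ,   1.        ]]), 'position': array([1148.69963125, -123.39022967,  960.43917432]), 'rotation': array([0.55329035, 0.01233805, 1.51317591])}
top {'K': array([[490.64844395,   0.        , 319.8417604 ],
       [  0.        , 490.64844395, 191.11818937],
       [  0.        ,   0.        ,   1.        ]]), 'position': array([ 379.23838202,  -69.14229438, 1376.82708374]), 'rotation': array([ 0.18509853, -0.02906757, -1.54452308])}
```

View pics/scene0.png

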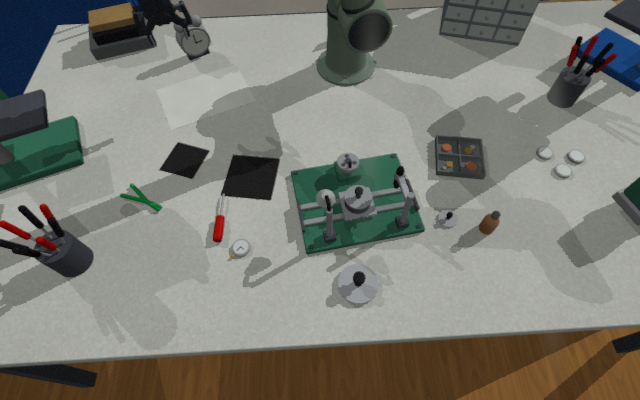

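View pics/top0.png

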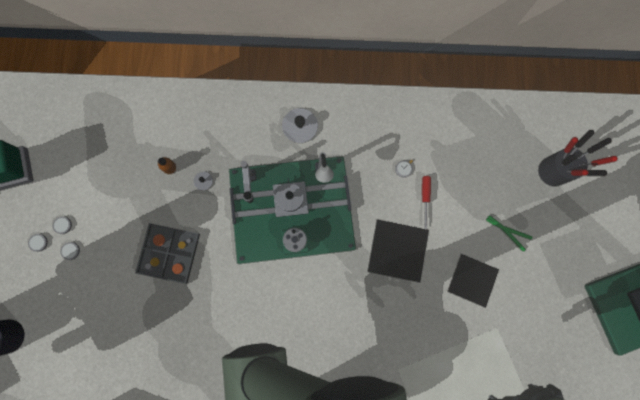

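The top view shows the pot lid's knob near (291,196), the wheel at (294,239), and the mat at (398,250), right of the slide. The scope is near (248,195) on the left (+y) side and the lamp is at (323,172). The other lids at (300,122) and (204,180) are decoys. The lid is 76 mm, which should be about 28 px.

```bash
cat > h.py <<'E'
from bench import bot, solve_ik, imaging
import cv2, numpy as np
from scipy.spatial.transform import Rotation as R
def ray(m,uv):
    p=np.array([uv],float).reshape(-1,1,2)
    d=m.get("dist",m.get("distortion"))
    n=cv2.undistortPoints(p,m["K"],None if d is None else np.array(d)).reshape(2)
    r=m["rotation"]; Rm=R.from_euler("xyz",r).as_matrix() if np.size(r)==3 else np.array(r)
    v=Rm@np.array([n[0],-n[1],-1.]); return np.array(m["position"]),v/np.linalg.norm(v)
def onz(m,uv,z):
    c,v=ray(m,uv); return c+v*(z-c[2])/v[2]
def tri(obs):
    A=np.zeros((3,3));b=np.zeros(3)
    for m,uv in obs:
        c,v=ray(m,uv);P=np.eye(3)-np.outer(v,v);A+=P;b+=P@c
    x=np.linalg.solve(A,b)
    return x,[np.linalg.norm(np.cross(x-ray(m,uv)[0],ray(m,uv)[1])) for m,uv in obs]
E
python3 - <<'E'
from h import *
np.set_printoptions(precision=1,suppress=True)
t=imaging.camera_model("top");s=imaging.camera_model("scene")
for n,uv,z in [("knob",(291,196),100),("wheel",(294,239),75),("mat",(398,250),4),("scope",(249,195),150),("lamp",(323,155),190),("baseTL",(230,168),18),("baseBR",(355,248),18),("watch",(404,168),10),("sd",(426,200),5)]: print(n,onz(t,uv,z))
print("tri knob",tri([(t,(291,196)),(s,(359,192))]),"scope",tri([(t,(247,167)),(s,(401,170))]),"scene mat",onz(s,(252,177),4))
st=bot.get_state();print(st["t"],st["tcp_pos"],st["orientation"],imaging.camera_model("wrist"))
E
```

```text
knob [603.8 -24.2 100. ]
wheel [492.9 -35.5  75. ]
mat [ 476.7 -325.4    4. ]
scope [594.2  80.2 150. ]
lamp [ 694.4 -103.3  190. ]
baseTL [693.2 153.9  18. ]
baseBR [ 477.9 -203.3   18. ]
watch [ 711.5 -342.3   10. ]
sd [ 621.  -405.9    5. ]
tri knob (array([606.5, -19.6,  87.2]), [np.float64(4.2109118162491175), np.float64(4.210911816249109)]) scope (array([645.9,  73.3, 235.2]), [np.float64(4.879878687777619), np.float64(4.87987868777769)]) scene mat [ 481.3 -320.     4. ]
0.1 [ 151.8 -528.1  230.6] [-3.1 -0.   0.3] {'K': array([[276.4,   0. , 320.1],
       [  0. , 276.4, 201.1],
       [  0. ,   0. ,   1. ]]), 'position': array([ 229.4, -505.6,  373.6]), 'rotation': array([-0.3,  0. , -1.3])}
```

Run:
```python
from h import *
import pickle
out=[]
for i,p in enumerate([(480,-160,270),(560,20,270),(640,-60,270)]):
    bot.move_ptp(p,[np.pi,0,0]); bot.dwell(0.2)
    m=imaging.camera_model("wrist"); im=imaging.capture("wrist")
    cv2.imwrite(f"pics/w{i}.png",im); out.append((m,im)); print(bot.get_state()["t"],bot.get_state()["tcp_pos"])
pickle.dump(out,open("v.pkl","wb"))
cv2.imwrite("pics/w01.png",np.vstack([cv2.resize(out[k][1][:, :],None,fx=.75,fy=.75) for k in (0,1)])[:600])
```

```text
2.15 [ 479.79185728 -160.57828501  269.88543832]
3.2083 [559.83210805  18.57715866 270.13578447]
3.9833 [639.52165797 -59.22620527 270.48285909]
```

View pics/w0.png

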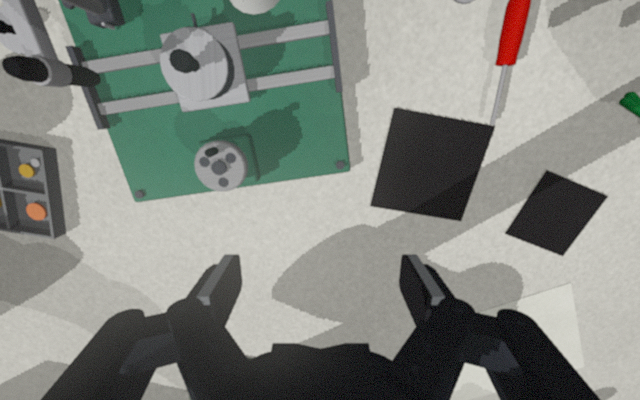

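View pics/w1.png

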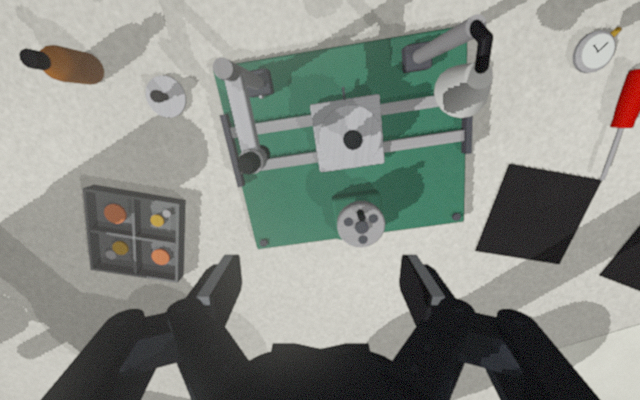

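w0 shows the knob at about (184,61), the wheel at (220,166), and the mat corners at (396,108), (494,126), (461,220), (371,205). w1 shows the knob at (352,139), the wheel at (361,224), and the scope tube's top end at about (253,158).

```bash
cat > meas.py <<'E'
from h import *
import pickle
np.set_printoptions(precision=1,suppress=True)
V=pickle.load(open("v.pkl","rb"))
pred=lambda m,P:(lambda v:(m["K"]@np.array([v[0],-v[1],-v[2]])/-v[2])[:2])(R.from_euler("xyz",m["rotation"]).as_matrix().T@(np.array(P)-m["position"]))
def blob(mask,near,lo=20):
    n,l,s,c=cv2.connectedComponentsWithStats(mask.astype(np.uint8))
    k=min((i for i in range(1,n) if s[i,4]>=lo),key=lambda i:np.hypot(*(c[i]-near)));return l==k,s[k],c[k]
E
python3 - <<'E'
from meas import *
tiles=[]
for i,(m,im) in enumerate(V):
    hsv=cv2.cvtColor(im,cv2.COLOR_BGR2HSV); dark=hsv[...,2]<60
    k=pred(m,(604,-22,95)); _,s,c=blob(dark,k); print(i,"knob pred",k,"blob",c,s)
    w=pred(m,(493,-35,75)); nong=((hsv[...,1]<60)&(hsv[...,2]>85)); b,s,c=blob(nong,w,300); 
    cn=max(cv2.findContours(b.astype(np.uint8),cv2.RETR_EXTERNAL,cv2.CHAIN_APPROX_NONE)[0],key=len); print("  wheel",w,c,s,cv2.fitEllipse(cv2.convexHull(cn)))
    mm=pred(m,(478,-323,4)); b,s,c=blob(hsv[...,2]<55,mm,1500); cn=max(cv2.findContours(b.astype(np.uint8),cv2.RETR_EXTERNAL,cv2.CHAIN_APPROX_NONE)[0],key=len)
    q=cv2.boxPoints(cv2.minAreaRect(cn)); ap=cv2.approxPolyDP(cn,10,True).reshape(-1,2); print("  mat",c,ap.tolist(),[onz(m,p,4)[:2].round().tolist() for p in ap])
    cen=pred(m,(570,0,70)).astype(int); 
    tiles.append(None)
m,im=V[1];a=cv2.resize(im[40:260,200:500],None,fx=1.8,fy=1.8,interpolation=cv2.INTER_CUBIC)
cv2.imwrite("pics/z1.png",a)
E
python3 - <<'E'
import cv2
im=cv2.imread("pics/w2.png");cv2.imwrite("pics/z2.png",cv2.resize(im,(800,500),interpolation=cv2.INTER_CUBIC))
E
```

```text
0 knob pred [186.9  64.4] blob [184.   60.9] [171  50  28  22 321]Traceback (most recent call last):
  File "<stdin>", line 7, in <module>
cv2.error: OpenCV(4.12.0) /io/opencv/modules/imgproc/src/shapedescr.cpp:361: error: (-201:Incorrect size of input array) There should be at least 5 points to fit the ellipse in function 'fitEllipseNoDirect'
```

View pics/z2.png

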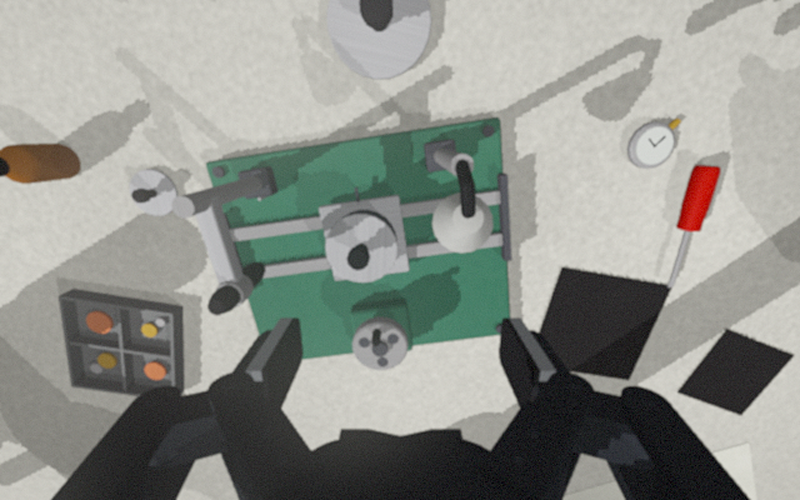

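w2 (zoomed 1.25×) shows the knob at (359,258), wheel (380,343), scope tube from top (225,298) to lens end (255,270), lamp at (462,220), and green base back corners (207,160) and (498,118).

Run:
```python
from meas import *
K=[];W=[];H=[]
we=[(220,166),(360,224),(304,274)]; hd=[(211,152),(361,214),(302,269)]; sc=[(60,70),(253,158),(188,228)]
for i,(m,im) in enumerate(V):
    hsv=cv2.cvtColor(im,cv2.COLOR_BGR2HSV); dark=hsv[...,2]<60
    b,s,c=blob(dark,pred(m,(604,-22,95))); K.append((m,c)); print(i,"knob",c,s)
    # wheel: non-green closed blob in a window
    x,y=we[i]; win=np.zeros(dark.shape,bool); win[y-34:y+32,x-34:x+34]=1
    g=((hsv[...,1]<55)&(hsv[...,2]>60)&win).astype(np.uint8); g=cv2.morphologyEx(g,cv2.MORPH_OPEN,np.ones((3,3)))
    b,s,c=blob(g,(x,y),150); cn=max(cv2.findContours(b.astype(np.uint8),cv2.RETR_EXTERNAL,cv2.CHAIN_APPROX_NONE)[0],key=len)
    print("  wheel",s,cv2.fitEllipse(cv2.convexHull(cn)) if len(cn)>10 else None, cv2.minEnclosingCircle(cn))
    W.append((m,we[i]))
    b,s,c=blob(dark,sc[i],80); p=np.argwhere(b)[:,::-1]; r=cv2.minAreaRect(p.astype(np.float32)); print("  scope",s,r,cv2.boxPoints(r).round().tolist())
    b,s,c=blob(hsv[...,2]<55,pred(m,(478,-323,4)),1500); cn=max(cv2.findContours(b.astype(np.uint8),cv2.RETR_EXTERNAL,cv2.CHAIN_APPROX_NONE)[0],key=len)
    ap=cv2.approxPolyDP(cn,10,True).reshape(-1,2); print("  mat",[(p.tolist(),onz(m,p,4)[:2].round().tolist()) for p in ap])
    g=(cv2.inRange(hsv,(60,60,20),(95,255,255)))
    g,s,_=blob(g,pred(m,(600,-40,18)),3000)
    p=cv2.convexHull(np.argwhere(g)[:,::-1].astype(np.int32)); ap=cv2.approxPolyDP(p,6,True).reshape(-1,2); print("  base",[(q.tolist(),onz(m,q,18)[:2].round().tolist()) for q in ap])
print("knob",tri(K),tri(K[1:]));print("wheel",tri(W));print("handle",tri([(V[i][0],hd[i]) for i in range(3)]))
m,im=V[1];cv2.imwrite("pics/z1.png",cv2.resize(im[40:260,200:500],None,fx=2.6,fy=2.6,interpolation=cv2.INTER_CUBIC))
```

```text
0 knob [184.   60.9] [171  50  28  22 321]
  wheel [ 186  140   68   58 2691] ((219.574462890625, 189.0035400390625), (67.5999526977539, 100.58509063720703), 0.15953443944454193) ((219.5, 177.9736785888672), 38.526065826416016)
  scope [ 67  48  33  57 641] ((82.58806610107422, 76.99357604980469), (58.458011627197266, 27.502527236938477), 54.865806579589844) [[55.0, 61.0], [77.0, 45.0], [111.0, 93.0], [88.0, 109.0]]
  mat [([405, 111], [557.0, -280.0]), ([372, 204], [418.0, -242.0]), ([460, 219], [393.0, -383.0]), ([492, 127], [535.0, -407.0])]
  base [([349, 166], [482.0, -202.0]), ([135, 200], [430.0, 118.0]), ([107, 115], [552.0, 130.0]), ([334, 79], [597.0, -179.0])]
1 knob [352.5 139.1] [344 131  17  18 205]
  wheel [ 326  201   68   55 2763] ((359.710205078125, 248.2443389892578), (68.15021514892578, 94.85612487792969), 3.07183837890625) ((359.5, 237.87037658691406), 37.625553131103516)
  scope [344 131  17  18 205] ((352.0, 139.5), (17.0, 16.0), 90.0) [[344.0, 131.0], [360.0, 131.0], [360.0, 148.0], [344.0, 148.0]]
  mat [([509, 165], [560.0, -264.0]), ([477, 249], [419.0, -24
[... 802 characters left out ...]
[500.0, -199.0]), ([396, 267], [474.0, -184.0]), ([242, 286], [437.0, 72.0]), ([208, 267], [473.0, 125.0]), ([199, 238], [526.0, 132.0]), ([208, 223], [552.0, 115.0]), ([399, 197], [594.0, -177.0])]
knob (array([607.6, -18.4,  92.1]), [np.float64(0.1766626753488618), np.float64(0.419219342446889), np.float64(0.3676948456949267)]) (array([607.3, -18.4,  90.5]), [np.float64(0.28067314873917015), np.float64(0.2806731487391581)])
wheel (array([492.3, -35.1,  68.2]), [np.float64(1.0479557308647989), np.float64(0.23460784282260924), np.float64(1.1260524952330802)])
handle (array([512.9, -33.4,  86.6]), [np.float64(1.3280880296636497), np.float64(0.7528411725563023), np.float64(1.211564830396367)])
```

View pics/z1.png

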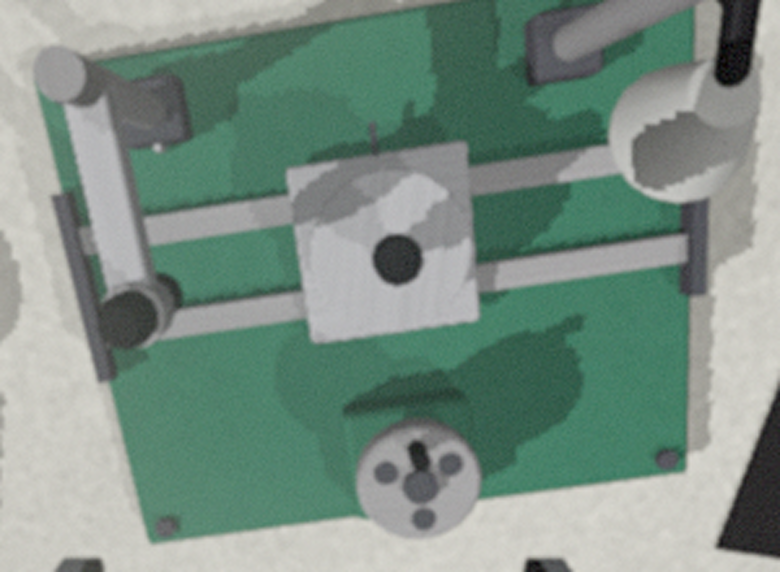

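Run:
```python
from meas import *
pot=np.array([607.5,-18.4]);th=0.144;u=np.array([-np.sin(th),np.cos(th)])
m1,m2=V[1][0],V[2][0]
for n,p,z,m in [("top1",(249.5,162.5),170,m1),("top2",(222/1.25,299/1.25),170,m2),("top0",(20,68),170,V[0][0])]:
    q=onz(m,p,z)[:2];print(n,q,(q-pot)@u,(q-pot)@[u[1],-u[0]])
for d in(90,100,112):
    P=pot+u*d; print(d,[ (pred(V[i][0],[*P,85]).round(1),pred(V[i][0],[*P,170]).round(1)) for i in range(3)])
print(tri([(m1,(249.5,162.5)),(m2,(222/1.25,299/1.25))]))
a=V[0][1][30:130,0:160];b=V[2][1][190:270,150:250]
c=np.full((520,800,3),0,np.uint8)
A=cv2.resize(a,(480,300),interpolation=cv2.INTER_CUBIC);c[:300,:480]=A
b2=cv2.resize(V[2][1][195:265,150:230],(320,280),interpolation=cv2.INTER_CUBIC);c[:280,480:]=b2
d=cv2.resize(V[1][1][130:185,220:300],(320,220),interpolation=cv2.INTER_CUBIC);c[300:520,:320]=d
cv2.imwrite("pics/sc.png",c)
```

```text
top1 [595.2  81.1] 100.25123645540563 2.05893135485567
top2 [599.2  79.7] 98.27479098546122 5.840716968815077
top0 [591.3  79. ] 98.67664115246777 -2.0986357366188777
90 [(array([107.2,  75.5]), array([29. , 63.4])), (array([275.9, 149.6]), array([261.3, 163.1])), (array([218. , 212.5]), array([187.6, 243.5]))]
100 [(array([98.4, 76.9]), array([17.2, 65.4])), (array([267.6, 150.8]), array([250.3, 164.7])), (array([210.4, 213.5]), array([177.7, 244.8]))]
112 [(array([87.9, 78.7]), array([ 3. , 67.8])), (array([257.6, 152.3]), array([237.1, 166.7])), (array([201.2, 214.8]), array([165.9, 246.3]))]
(array([594.2,  84.1, 161.2]), [np.float64(0.928065570160806), np.float64(0.9280655701606263)])
```

View pics/sc.png

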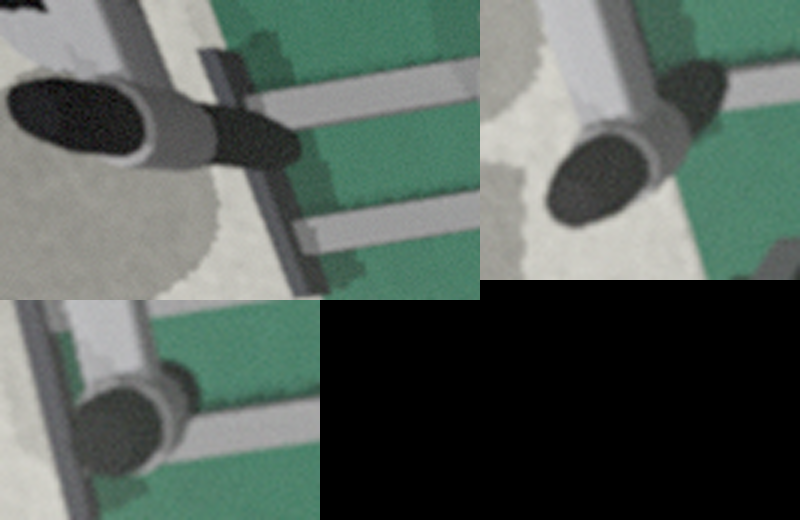

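Rays for the knob meet within 0.5 mm at (607.5,-18.4). The wheel is at (492.5,-35), giving a slide yaw of about 0.144. The scope is about 100 mm along the slide; I'll refine it from directly above once the lid is off. Now the lid.

Run:
```python
from meas import *
for a,b in [((372,204),(477,249)),((460,219),(558,262)),((492,127),(599,181))]: print("mat corner",tri([(V[0][0],a),(V[1][0],b)]))
th=.144; o=[np.pi,0,th]
bot.grip(0.5,40)
bot.move_ptp([607.5,-18.4,150],o)
f=bot.movel([607.5,-18.4,79],max_speed=100,threshold=8); print("hit",f,bot.get_state()["tcp_pos"])
if not f:
    bot.grip(0.0,40); s=bot.get_state(); print(s["opening"]*85,s["gripper_force"],s["contact_force"],s["tcp_pos"])
    bot.movel([607.5,-18.4,110],max_speed=60); s=bot.get_state(); print(s["opening"]*85,s["gripper_force"],s["contact_force"],s["t"])
    for n in("scene",): cv2.imwrite("pics/lift.png",imaging.capture(n))
```

```text
mat corner (array([ 418.2, -241.9,    2.7]), [np.float64(0.15370080586211218), np.float64(0.153700805862051)])
mat corner (array([ 391.9, -385.4,    0.5]), [np.float64(0.25046232723260475), np.float64(0.25046232723257633)])
mat corner (array([ 534.9, -406.4,    4.1]), [np.float64(0.1433240393399852), np.float64(0.1433240393401208)])
hit False [608.3 -18.6  79.8]
20.298016189641526 39.03468668460846 [-0.2 -0.5  5.4] [608.3 -18.5  80. ]
20.49177265007767 39.09169614315033 [-0.4 -0.2 -1.2] 6.9083
```

Run:
```python
from meas import *
bot.movel([607.5,-18.4,190],max_speed=150)
bot.movel([477,-323,120],max_speed=200)
bot.movel([477,-323,33],max_speed=100)
f=bot.movel([477,-323,18],max_speed=12,threshold=2.5); s=bot.get_state(); print(f,s["tcp_pos"],s["contact_force"],s["opening"]*85,s["t"])
bot.dwell(.2)
bot.grip(0.5,20); bot.movel([477,-323,110],max_speed=150)
bot.move_ptp([513,60,262],[np.pi,0,0]); bot.dwell(.2)
m=imaging.camera_model("wrist"); im=imaging.capture("wrist"); cv2.imwrite("pics/w3.png",im)
pickle.dump((m,im),open("v3.pkl","wb")); print(m["position"],pred(m,[594,80,170]),bot.get_state()["t"])
t=imaging.capture("top");
cv2.imwrite("pics/c3.png",np.vstack([im[:,:],cv2.resize(t[100:300,180:460],(640,457))[200:400]]))
```

```text
True [ 476.9 -322.9   25. ] [-0.2  0.1  4.7] 19.85557287497549 11.2417
[593.8  59.2 404.5] [294.3 108. ] 14.2833
```

View pics/c3.png

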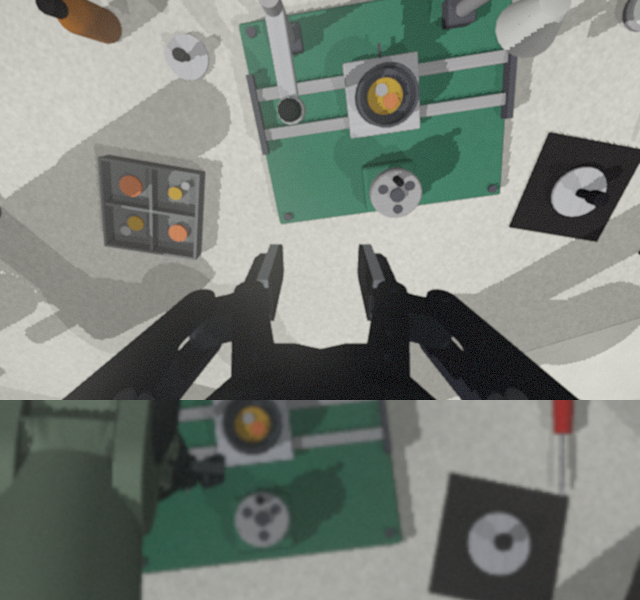

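The lid stands knob-up in the middle of the mat. In the wrist view the open pot is at (387,94) and the scope is at (290,110), seen nearly end-on. Next I measure these two precisely.

Run:
```python
from meas import *
m,im=pickle.load(open("v3.pkl","rb")); hsv=cv2.cvtColor(im,cv2.COLOR_BGR2HSV); dark=(hsv[...,2]<75)
pot0=np.array([607.5,-18.4]);th=.144;u=np.array([-np.sin(th),np.cos(th)]);ex=np.array([u[1],-u[0]])
b,s,c=blob(dark,(290,108),60); cn=max(cv2.findContours(b.astype(np.uint8),0,cv2.CHAIN_APPROX_NONE)[0],key=len)
e=cv2.fitEllipse(cv2.convexHull(cn)); print("scope",c,s,e)
for z in(160,170): q=onz(m,e[0],z)[:2]; print(z,q,(q-pot0)@u,(q-pot0)@ex)
g=cv2.GaussianBlur(im[54:134,340:435],(3,3),0); G=cv2.cvtColor(g,cv2.COLOR_BGR2GRAY)
b,s,c=blob(G<105,(47,40),300); cn=max(cv2.findContours(b.astype(np.uint8),0,cv2.CHAIN_APPROX_NONE)[0],key=len)
e=cv2.fitEllipse(cv2.convexHull(cn)); print("pot",s,e); q=onz(m,(e[0][0]+340,e[0][1]+54),62)[:2]; print(q,(q-pot0)@u,(q-pot0)@ex)
print("wheel pred",pred(m,[492.4,-35.1,75]),"pot pred",pred(m,[*pot0,64]), "lens pred d100",pred(m,[*(pot0+100*u),85]))
o=np.full((600,640,3),0,np.uint8); o[:300]=cv2.resize(im[80:155,250:410],(640,300),interpolation=cv2.INTER_CUBIC); o[300:]=cv2.resize(im[50:125,310:470],(640,300),interpolation=cv2.INTER_CUBIC); cv2.imwrite("pics/z3.png",o)
```

```text
scope [289.4 109.5] [279  99  22  22 397] ((289.3658142089844, 109.51668548583984), (21.9277400970459, 22.709447860717773), 149.11643981933594)
160 [592.8  85.1] 104.5311160653013 0.29676518360586895
170 [592.8  84. ] 103.47705847863884 0.18651958925719173
pot [  15    7   80   66 2740] ((55.34532928466797, 38.23530960083008), (64.79679107666016, 84.65645599365234), 74.36852264404297)
[611.2 -27.6] -9.591186560603816 2.334743109129831
wheel pred [395.9 193.9] pot pred [387.6  95.6] lens pred d100 [300.7 108.9]
```

View pics/z3.png

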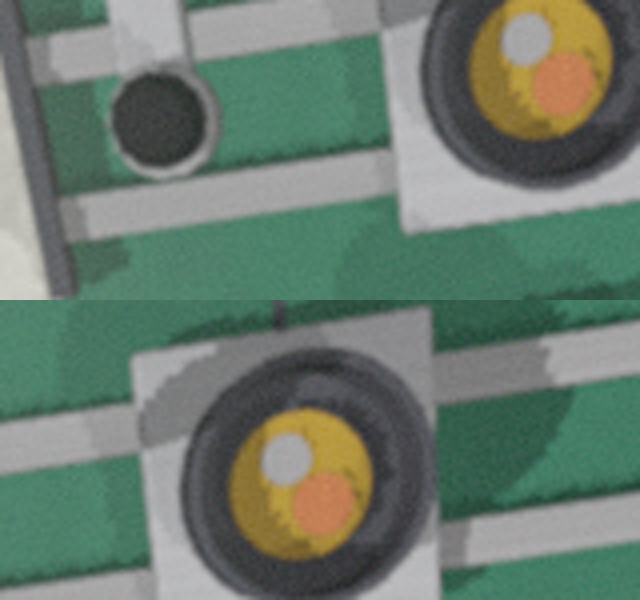

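The scope lies 0.2 mm off the line of travel and d ≈ 103.5 mm along it. The pot is where predicted, within 1 px, so the wheel needs about 5.17 rad anticlockwise. I'll check the wrist range and then do the first grasp.

```bash
cat > turn.py <<'E'
from meas import *
W=[492.4,-35.1]; Z=43
def turn(y0,dy,last=False):
    bot.grip(1.0,50)
    bot.move_ptp([*W,120],[np.pi,0,y0]); f=bot.movel([*W,Z],max_speed=100,threshold=10)
    s=bot.get_state(); print("down",f,s["tcp_pos"],s["contact_force"])
    if f: bot.movel([*W,120]); raise SystemExit("contact")
    bot.grip(0.0,50); s=bot.get_state(); print("grip",s["opening"]*85,s["gripper_force"],s["contact_force"],"t",s["t"])
    n=max(1,int(np.ceil(abs(dy)/0.9)))
    for k in range(1,n+1):
        bot.move_ptp([*W,Z],[np.pi,0,y0+dy*k/n]); s=bot.get_state(); print(" yaw",s["orientation"][2],"F",s["contact_force"],s["wrist_torque"],"op",s["opening"]*85)
    bot.grip(1.0,50); bot.movel([*W,120],max_speed=150); print("t",bot.get_state()["t"])
E
python3 - <<'E'
from turn import *
for y in (-2.8,-2,-1.3,-.6,0,.6,1.3,2,2.8):
    q=solve_ik([*W,Z],[np.pi,0,y]); print(y,None if q is None else np.round(q,2))
E
```

```text
-2.8 [-0.2  0.4 -0.6  0.6  0.  -0.6]
-2 [-0.2  0.4 -0.6  0.6  0.  -1.4]
-1.3 [-0.2  0.4 -0.6  0.6  0.  -2.1]
-0.6 [-0.2  0.4 -0.6  0.6  0.  -2.8]
0 [-0.2  0.4 -0.6  0.6  0.   2.9]
0.6 [-0.2  0.4 -0.6  0.6  0.   2.3]
1.3 [-0.2  0.4 -0.6  0.6  0.   1.6]
2 [-0.2  0.4 -0.6  0.6  0.   0.9]
2.8 [-0.2  0.4 -0.6  0.6  0.   0.1]
```

Run:
```python
from turn import *
turn(0.1,4.9)
bot.move_ptp([513,60,262],[np.pi,0,0]); bot.dwell(.2)
m=imaging.camera_model("wrist"); im=imaging.capture("wrist"); pickle.dump((m,im),open("v4.pkl","wb"))
print(bot.get_state()["t"]); cv2.imwrite("pics/w4.png",cv2.resize(im[60:230,220:460],None,fx=3.3,fy=3.3,interpolation=cv2.INTER_CUBIC))
```

```text
down False [493.1 -35.1  43.6] [0.4 0.4 0.1]
grip 61.897244100772596 52.79416090808809 [-2.1 -0.5  7.6] t 16.8333
 yaw 0.916708449754988 F [-2.1 -1.2  7.4] [-0.3  0.3  0.2] op 62.18883180179923
 yaw 1.733255858642929 F [-3.3 -1.9  6.7] [-0.3  0.2  0.1] op 62.259998373150076
 yaw 2.5498671328935822 F [-3.1 -3.   8.1] [-0.1  0.3  0.1] op 62.19901631809317
 yaw -2.916774007767131 F [-2.1 -2.7  8. ] [0.  0.5 0.1] op 61.80098257612204
 yaw -2.100001733737205 F [-0.1 -2.2  8.3] [-0.1  0.9  0.2] op 62.26384252592479
 yaw -1.2831427844428234 F [-1.5 -0.9  7.4] [-0.4  0.8  0.2] op 62.5416315145288
t 22.6583
27.1917
```

View pics/w4.png

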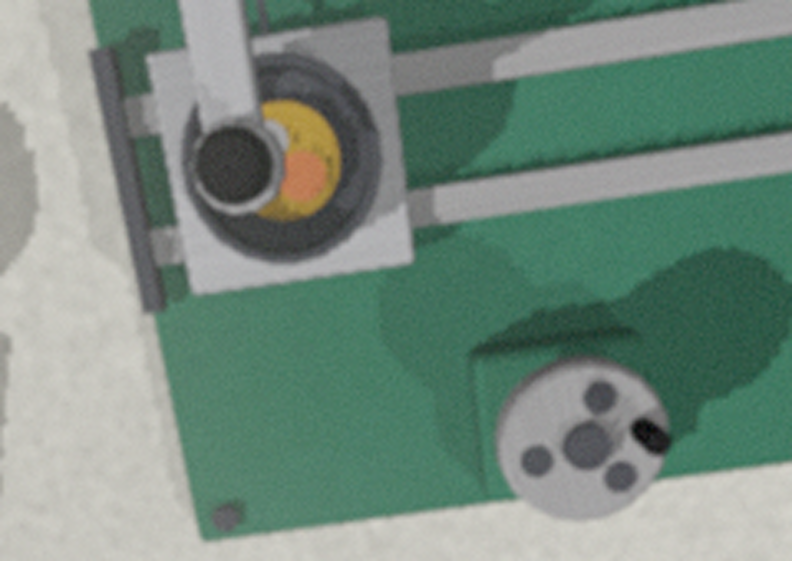

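The pot is at crop (283,157) and the scope top at (233,166), short of centred with parallax between them. Next I look from straight above the scope.

Run:
```python
from meas import *
pot0=np.array([607.5,-18.4]);th=.144;u=np.array([-np.sin(th),np.cos(th)]);ex=np.array([u[1],-u[0]])
bot.movel([512,84.5,262],max_speed=100); bot.dwell(.3)
m=imaging.camera_model("wrist"); im=imaging.capture("wrist"); pickle.dump((m,im),open("v5.pkl","wb")); print(m["position"],bot.get_state()["t"])
hsv=cv2.cvtColor(im,cv2.COLOR_BGR2HSV)
p=pred(m,[*(pot0+103.5*u),170]);b,s,c=blob(hsv[...,2]<75,p,60)
print("scope pred",p,c,s); q=onz(m,c,170)[:2]; print((q-pot0)@u,(q-pot0)@ex)
print("pot pred 98:",pred(m,[*(pot0+98*u),64]))
P=pred(m,[*(pot0+100*u),64]).astype(int); x0,y0=P[0]-50,P[1]-45
cv2.imwrite("pics/w5.png",cv2.resize(im[y0:y0+75,x0:x0+100],(800,600),interpolation=cv2.INTER_CUBIC)); print(x0,y0)
```

```text
Traceback (most recent call last):
bench.IKError: the arm cannot follow that straight line within its joint ranges
```

```bash
cat > pot.py <<'E'
from meas import *
pot0=np.array([607.5,-18.4]);th=.144;u=np.array([-np.sin(th),np.cos(th)]);ex=np.array([u[1],-u[0]])
def rimfit(m,im,d,r=36.):
    """radial light/dark edge of pot's outer rim: robust circle fit in world plane z=63"""
    g=cv2.GaussianBlur(cv2.cvtColor(im,cv2.COLOR_BGR2GRAY),(3,3),0).astype(np.float32)
    c=pot0+d*u; 
    for it in range(4):
        pts=[]
        for a in np.arange(0,2*np.pi,.05):
            rr=np.arange(r-6,r+6,.25); px=np.array([pred(m,[*(c+x*np.array([np.cos(a),np.sin(a)])),63]) for x in rr],np.float32)
            v=cv2.remap(g,px[:,:1],px[:,1:],cv2.INTER_LINEAR).ravel(); dv=v[6:]-v[:-6]; k=dv.argmax()
            if dv[k]>25: pts.append(c+rr[k+3]*np.array([np.cos(a),np.sin(a)]))
        pts=np.array(pts)
        from scipy.optimize import least_squares
        s=least_squares(lambda p:np.hypot(*(pts-p[:2]).T)-p[2],[*c,r],loss="soft_l1",f_scale=.5).x; c=s[:2]
    return (c-pot0)@u,(c-pot0)@ex,s[2],len(pts)
def scope(m,im,d=103.5):
    p=pred(m,[*(pot0+d*u),170]);b,s,c=blob(cv2.cvtColor(im,cv2.COLOR_BGR2HSV)[...,2]<75,p,60); q=onz(m,c,170)[:2]
    return p,c,s,(q-pot0)@u,(q-pot0)@ex
E
python3 - <<'E'
from pot import *
print("v3",rimfit(*pickle.load(open("v3.pkl","rb")),0)); v4=pickle.load(open("v4.pkl","rb")); print("v4",rimfit(*v4,97),scope(*v4))
bot.move_ptp([516,60,262],[np.pi,0,.3]); bot.dwell(.3)
m=imaging.camera_model("wrist"); im=imaging.capture("wrist"); pickle.dump((m,im),open("v5.pkl","wb")); print(m["position"],bot.get_state()["t"])
print("v5",rimfit(m,im,97),scope(m,im))
E
```

```text
v3 (np.float64(1.131078048868471), np.float64(0.2376213130141364), np.float64(36.003901957711875), 101)
v4 (np.float64(97.55750797804905), np.float64(0.06957698138885919), np.float64(35.4307272128606), 80) (array([290.6, 109.8]), array([290.5, 109.4]), array([280,  99,  22,  22, 397], dtype=int32), np.float64(103.52985446317588), np.float64(0.24041654258996772))
[593.   84.2 405. ] 27.9333
v5 (np.float64(97.46353637177688), np.float64(0.13527343131217204), np.float64(35.465888715262246), 86) (array([320.4, 109. ]), array([319. , 108.3]), array([309,  97,  21,  23, 388], dtype=int32), np.float64(104.69608441027152), np.float64(0.33607398894732404))
```

Run:
```python
from pot import *
for y in (3.0,1.7):
    p=np.array([593,84])-81*np.array([np.cos(y),np.sin(y)])
    bot.move_ptp([*p,262],[np.pi,0,y]); bot.dwell(.3)
    m=imaging.camera_model("wrist"); im=imaging.capture("wrist"); cv2.imwrite(f"pics/y{y}.png",im); print(m["position"],bot.get_state()["t"])
    print(rimfit(m,im,97),scope(m,im))
```

```text
[591.7  84.2 405.1] 30.5583
(np.float64(97.50496732815282), np.float64(0.08698522242039627), np.float64(35.52876796704547), 79) (array([320. , 110.3]), array([321.5, 110. ]), array([311,  99,  22,  24, 405], dtype=int32), np.float64(104.74278301430734), np.float64(0.11040347043095856))
[592.2  84.8 404.9] 32.0
(np.float64(97.47140051022372), np.float64(0.0993009880701628), np.float64(35.462208421994944), 79) (array([320.8, 110. ]), array([321.2, 108.2]), array([311,  97,  22,  24, 406], dtype=int32), np.float64(104.83690788993053), np.float64(0.3119345853274616))
```

Three independent overhead views agree: pot at 97.5 mm, lens axis at 104.75 mm. That leaves 7.27 mm, or 0.364 rad.

Run:
```python
from pot import *
import turn
turn.turn(0.8,0.368)
for y in (1.7,.3):
    p=np.array([593,84])-81*np.array([np.cos(y),np.sin(y)])
    bot.move_ptp([*p,262],[np.pi,0,y]); bot.dwell(.3)
    m=imaging.camera_model("wrist"); im=imaging.capture("wrist"); print(bot.get_state()["t"],rimfit(m,im,104),scope(m,im)[3:])
# lid on mat check + bystanders
im=imaging.capture("top");b=cv2.imread("pics/top0.png");t=imaging.camera_model("top")
hsv=cv2.cvtColor(im,cv2.COLOR_BGR2HSV); g,s,c=blob((hsv[...,2]>90)&(hsv[...,1]<60),(398,250),100); print("lid blob",s,c,onz(t,c,14))
d=cv2.absdiff(im,b).max(2); 
for n,(x,y) in dict(watch=(404,168),driver=(426,200),bottle=(167,165)).items(): w=d[y-14:y+14,x-14:x+14]; print(n,w.mean(),w.max())
```

```text
down False [493.  -35.2  43.5] [-1.   0.2 -0.3]
grip 61.71807674444464 53.11066298279911 [-1.7 -1.2  6.3] t 34.275
 yaw 1.1684178521781772 F [-1.7 -0.5  6.7] [-0.1  0.1  0.2] op 61.722480285489794
t 35.75
36.8667 (np.float64(104.98670441474819), np.float64(0.10765836909661616), np.float64(35.48655284668746), 80) (np.float64(104.82130305096383), np.float64(0.22732912918491072))
38.55 (np.float64(104.8886698304233), np.float64(0.09405009880534095), np.float64(35.432368421820755), 85) (np.float64(104.73053506823967), np.float64(0.32857627261139505))
lid blob [385 237  27  27 541] [397.7 250.2] [ 475.5 -322.5   14. ]
watch 18.964285714285715 42
driver 9.24234693877551 14
bottle 17.956632653061224 75
```

```bash
python3 -c "
from bench import bot
print(bot.sign_off())"
```

```text
the job is handed in; nothing more can be done
None
```

The lid is knob-up in the middle of the mat, the pot is centred under the lens to about 0.2 mm by overhead measurement, and I let go of the wheel and handed in at about 39 s. The arm stayed clear of the bottle, pocket watch and screwdriver, but I did not measure that they were unmoved: my last image comparison was inconclusive, probably because of shadows.

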